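# Show the camera the mark under the carved fist with an inspection mirror

### The job

Open the top drawer of the bench tool cabinet, take out the orange-handled inspection mirror, and hold it face up a hand's breadth (about 10 cm) below the red mark on the underside of the plaster fist, tilted so that the bench camera on its post sees the mark reflected near the middle of the glass. Do not bump the carving, its camera or stand, and leave the other things on the bench and in the drawer where they are. Finish while still holding the mirror steady at that angle, carried by the gripper alone.

Things in the scene. Friction and masses are not known exactly. Their poses are not given: they have to be found in the camera images.
- table: the plank work bench, its top is the work surface at height 0
- tool_cabinet: small fixed wooden bench cabinet, 280 deep (x) x 340 wide (y) x 145 mm high, two stacked drawers that slide out to its own -x (front); origin at the centre of its underside, z up. Top drawer: inner floor 82 mm above the bench, inner space 300 wide x 235 mm long, its walls reach 123 mm above the bench
- tool_cabinet_drawer0 (a joint): how far the top drawer is pulled out, m: 0 shut, 0.197 fully out; it may start up to 15 mm ajar; slides with about 1 N of friction and stays where left
- tool_cabinet_drawer0_handle (a point): middle of the top drawer's steel bar handle: a horizontal round bar 11 mm thick and 120 mm long along the cabinet's y, its centre line 35 mm in front of the drawer front and 38 mm below the cabinet's top; moves with the drawer
- mirror: loose inspection mirror, about 110 g, lying face up across the top drawer, head to the cabinet's +y side. Origin on the underside below the glass centre; +x points from handle to head, z is the glass normal. Black head 72 x 60 x 9 mm, thin rod along -x, orange flat-sided handle 16 mm wide (y), 18 mm high (z = 0 to 18), from x = -100 to -225 mm
- glass (a point): centre of the mirror's 64 (x) x 52 mm (y) glass, on the reflecting face 10 mm above the mirror's origin; axes as the mirror's, z is the normal out of the face. In the drawer it lies 65 to 90 mm behind the inside of the drawer front
- carving_stand: fixed board (x -100 to 210, y -80 to 290 mm, 18 thick) with a white plaster forearm and fist and a bench camera, all rigid. Origin on the bench below the mark; x points from the knuckles back to the forearm, z up. Base and forearm: x 70 to 205, y -80 to 80 mm. Fist: x -60 to 85, y -45 to 60 mm, underside 240, top 300 mm above the bench. The -x and -y sides under it are open
- mark (a point): centre of the red crayon disc (22 mm across) on the flat underside of the fist, facing straight down, 240 mm above the bench; a red band runs round the fist 30 mm behind it, seen from the sides; axes as the stand's
- lens (a point): centre of the camera's front lens, from the mark 0 mm in x, 200 mm in y, 90 mm in z of the stand; it looks at the space about 100 mm below the mark. Black camera and post take up x -45 to 45, y 180 to 290 mm of the stand, up to 400 mm high
- aim (a point): point in the air on the line from mark to lens, 26 % of the way (from the mark 0 mm in x, 52 in y, 23 in z of the stand). With the glass about 100 mm below the mark, the camera sees the mark at the middle of the glass when the glass's normal, from its centre, passes through this point: it then halves the angle between mark and lens
- mallet: steel-headed carving hammer lying on the bench, to be left alone
- flat_chisel: stone chisel with a pale wooden handle on the bench, 210 mm, to be left alone
- tooth_chisel: stone chisel with a blue handle on the bench, 210 mm, to be left alone
- dust_brush: brush lying on the bench, to be left alone
- bit_bowl: white bowl, 110 mm across and 45 mm high, to be left alone
- wax_jar: amber jar with a steel cap, 70 mm across, 85 mm high, to be left alone
- riffler: small double-ended file with a wooden middle, 170 mm long, lying in the rear half of the top drawer; it rides along with the drawer and stays in it

How it is judged (in metres and radians):
On the way, in this order (a step that is already met when the one before it is completed fails the run):
1. the top drawer is pulled well open (more than 110 mm) (value of joint tool_cabinet_drawer0 above 0.11 m), for 0.2 s.
2. the mirror is lifted out of the drawer in the gripper (height (world z) of glass above 0.135 m and contact force between the fingers and mirror above 1 N and contact force between mirror and tool_cabinet below 0.1 N), for 0.2 s.
At the end, for the whole second after the job is handed in: the gripper alone holds the mirror still (under 20 mm/s), nothing else touching it; glass centre 70 to 130 mm below the mark and within 30 mm sideways, face up, its normal from the glass centre passing the aim point within 18 mm along and 16 mm across the glass: the camera sees the mark in it (horizontal distance between glass and mark below 0.03 m and z of glass in the frame of mark between -0.13 and -0.07 m and z of mark in the frame of glass above 0.05 m and x of aim in the frame of glass between -0.018 and 0.018 m and y of aim in the frame of glass between -0.016 and 0.016 m and linear speed of mirror below 0.02 m/s and angular speed of mirror below 0.15 rad/s and contact force between the fingers and mirror above 1 N and contact force between mirror and carving_stand below 0.1 N and contact force between mirror and tool_cabinet below 0.1 N and contact force between mirror and table below 0.1 N); the arm keeps its last pose, push and grip.
It fails at once if the carving, its camera or its stand is bumped (more than 5 N) (contact force between carving_stand and anything else above 5 N).
It fails at once if a bystander on the bench is shifted by more than 30 mm (distance of any of mallet, flat_chisel, tooth_chisel, dust_brush, bit_bowl, wax_jar from where it was at the start of the episode above 0.03 m).
It fails at once if the riffler leaves the drawer (height (world z) of riffler above 0.125 m or height (world z) of riffler below 0.06 m).
It also fails if it takes over 59 s, if anything falls off the work surface, if the arm or the gripper's body presses on something with over 40 N, if the wrist force passes 120 N, or if a joint passes its speed limit or range.

### The arm

A 6-joint arm with a two-finger parallel gripper is mounted at the origin on the work surface. World frame = base frame: x ahead of the robot, y to its left, z up, the work surface at z = 0. Lengths are in m, angles in degrees, forces in N, time in s.
With the tool pointing down it reaches from about 0.4 to 0.825 m from the base axis. Payload 7 kg.
Tool frame: the origin (TCP) lies on the front face of the gripper's body, between the roots of the fingers; the fingertips stand 66 mm ahead of it and the grasp point (between the pads) lies 47 mm ahead of it; z points along the fingers, y is the line along which they close (so a half turn about z gives the same grasp; the last joint's range is limited). The gripper opens to 88 mm and grips with 3 to 60 N. Pads are 19 mm wide; open, the fingers measure 130 mm over their backs; the gripper's body (78 mm by 193 mm) begins 47 mm behind the grasp point.
Start: joints at [89.96, 20.546, 0.682, 0, -70.136, -16.507], TCP at [0.192, 0.647, 0.292] pointing down, gripper open.
Joint ranges: [-176.03, 176.03], [-82.01, 121.73], [-58.28, 71.71], [-173.87, 95.51], [-174.79, -0.11], [-173.66, 173.66]. Speed limits (degrees/s): [136.94, 136.94, 172.46, 180, 180, 180].

### API

Orientations are given as [roll, pitch, yaw] about the fixed x, y, z axes, in that order (R = Rz(yaw) Ry(pitch) Rx(roll)).
In Python, from plant import ctrl gives the robot as it stands.
- The arm moves only by the tool send_rows, never from a script. Its argument "deltas" is a list of rows, each a list of 2 entries, a list of its own where there are three numbers: the shift along the tool's x, y, z each as a share of 800 mm, from -1 to 1, then the turn about the tool's z as a share of 90 degrees, from -1 to 1. A call has exactly 5 rows; each row is the pose to reach, as a shift and turn from the pose commanded when the call began, along the tool's axes at that moment; what a row does not reach only later rows make up. A row lasts 1/12 s, in which the tool goes at most 41.7 mm and 7.16 degrees, less where a joint would pass 70% of its speed; a pose out of reach is approached as far as the arm can. A call with a number of a shift or a turn outside -1 to 1 is refused whole. A call with a gripper value outside its range is refused whole. "gripper" is the opening, from 0 (shut) to 1 (fully open), set as the call begins (left out, the last holds). The fingers move at their own pace and stop on an object; the grip force is fixed at half the most. Time passes only in rows, so rows that repeat a pose let the fingers close, or fill a call up. It gives the time, the measured TCP pose, the force, the opening and the grip force at its end, in the units of the state.
- ctrl.get_obs(): the state, without advancing time (a new reading comes with each control period).
- ctrl.snapshot(name): name is "scene" or "top" or "wrist"; returns a dict with "color" (420x560x3 uint8, red, green, blue), "vertical_fov" (degrees; the focal length in pixels is half the picture's height over the tangent of half this angle, whatever the lens; pixels are square), "cx", "cy" (the principal point, pixels), "rvec" (rotation vector, rad) and "tvec" (3), from world to camera coordinates, as OpenCV has them. Camera axes: x right, y down, z forward; pixel columns grow to the right and rows downward; lengths in m; the calibration is good to about 2 mm. A picture is of the moment at which its call begins. There is no depth.
- ctrl.close_job(): hands the job in; it is judged then, once.
Trained networks look in a picture, given as the dict that the camera call returned (one of the last four; its "shot" number tells which), for a name from the list of things; names that differ only in an ending like _2 or _b are one class to them, and where a whole thing is asked for, a point or a joint stands for the part that bears it (a point fixed in the world has none). Each returns a list of dicts, best first, with "conf" (0 to 1); they miss things now and then, are a little off and sometimes report something else, mostly with a low value. They report only what shows in the picture. A call takes as long as a camera call.
- ctrl.boxes_of(picture, thing): "xy" ([column, row] as shares, 0 to 1, of the picture: columns of its width, rows of its height, amid what is visible of it).
- ctrl.cut_out(picture, thing): "pixels" (420x560 bool, what is visible of it) and "xy" ([column, row] as shares, 0 to 1, of the picture: columns of its width, rows of its height, amid what is visible of it).
The state is a dict: "clock": time; "joint_pos": joint angles; "qvel": joint speeds; "tau": joint torques, N m; "tool_pos": TCP position; "orientation": TCP orientation; "force": force on the tool from outside, world axes, zero at the start; "moment": the same for the moment, N m; "opening": finger opening in m; "gripper_force": force on a finger pad.
Only numpy, scipy, OpenCV 4.12 (cv2) and the standard library are available. Lean on these libraries where they do the work, as an engineer would, in place of code of your own. Each camera call takes 0.05 s, during which the arm holds its last target. There are 200 camera calls.

## Working session

There is one attempt and no reset: what is moved stays moved. The work goes in short steps, Python scripts to look and compute and a tool call to move; the robot and the scene stay as the last step left them, time stands still between calls to the robot, and variables do not carry over. Pictures are saved under pics/ and viewed, at most 10 in all, crops included, and the job is handed in when it is done.

Besides the shell and the picture viewer there is one more tool, called after "Emit:" by a JSON object that holds its "op" and its "data". send_rows: Moves the arm, as the interface text tells. Shift numbers are shares of 800 mm and turn numbers shares of 90 degrees, none past 1 either way. Its arguments: {"type":"object","properties":{"deltas":{"type":"array","items":{"type":"array"}},"gripper":{"type":"number"}},"required":["deltas"]}

```bash
mkdir -p pics; ls; cat > h.py <<'E'
import numpy as np, cv2
from scipy.spatial.transform import Rotation as R
from plant import ctrl
def cam(p):
    f=210/np.tan(np.radians(p["vertical_fov"])/2)
    K=np.array([[f,0,p["cx"]],[0,f,p["cy"]],[0,0,1]]); Rm=cv2.Rodrigues(np.array(p["rvec"],float))[0]
    return K,Rm,np.array(p["tvec"],float).reshape(3)
def proj(p,X):
    K,Rm,t=cam(p); x=(K@(Rm@np.atleast_2d(X).T+t[:,None])).T; return x[:,:2]/x[:,2:]
def ray(p,uv):
    K,Rm,t=cam(p); d=Rm.T@np.linalg.inv(K)@np.array([uv[0],uv[1],1.]); return -Rm.T@t,d/np.linalg.norm(d)
def atz(p,uv,z):
    c,d=ray(p,uv); return c+d*(z-c[2])/d[2]
def save(p,n,crop=None,s=1):
    im=p["color"][:,:,::-1]
    if crop: im=im[crop[1]:crop[3],crop[0]:crop[2]]
    cv2.imwrite("pics/"+n,cv2.resize(im,None,fx=s,fy=s,interpolation=cv2.INTER_CUBIC))
def tool():
    o=ctrl.get_obs(); return np.array(o["tool_pos"]),R.from_euler("xyz",o["orientation"],degrees=True),o
E
python3 - <<'E'
from h import *
ps={n:ctrl.snapshot(n) for n in("scene","top","wrist")}
np.set_printoptions(precision=3,suppress=True)
im=np.hstack([ps[n]["color"][:,:,::-1] for n in("scene","top")])
save(ps["scene"],"s.png",None,1.4); save(ps["top"],"t.png",None,1.4)
for n,p in ps.items():
    K,Rm,t=cam(p); print(n,-Rm.T@t,Rm[2],K[0,0])
    for th in("tool_cabinet","tool_cabinet_drawer0_handle","mark","lens","carving_stand","mirror"):
        try: print(n,th,[(np.round(np.array(b["xy"])*[560,420],1),round(b["conf"],2)) for b in ctrl.boxes_of(p,th)][:2])
        except Exception as e: print(n,th,e)
print(tool()[2])
E
```

```text
pics
scene [1.062 0.646 1.025] [-0.434 -0.555 -0.71 ] 381.2871426596009
scene tool_cabinet [(array([207.3, 216.6]), 0.63)]
scene tool_cabinet_drawer0_handle [(array([248.4, 192.4]), 0.92), (array([322.5, 309. ]), 0.44)]
scene mark [(array([322. , 308.1]), 0.56)]
scene lens [(array([323.1, 307.8]), 0.92), (array([289.6, 201. ]), 0.6)]
scene carving_stand [(array([323.6, 306.2]), 0.95)]
scene mirror []
top [0.328 0.003 1.591] [ 0.169 -0.003 -0.986] 463.7017536459145
top tool_cabinet [(array([194.5, 205.8]), 0.54)]
top tool_cabinet_drawer0_handle [(array([346.3, 220.5]), 0.87)]
top mark [(array([195. , 208.3]), 0.69)]
top lens [(array([192.6, 204.9]), 0.92)]
top carving_stand [(array([191.2, 206.2]), 0.55)]
top mirror []
wrist [0.263 0.626 0.384] [-0.261  0.076 -0.962] 333.114447906746
wrist tool_cabinet []
wrist tool_cabinet_drawer0_handle []
wrist mark []
wrist lens []
wrist carving_stand [(array([349.3, 130.1]), 0.42)]
wrist mirror []
{'clock': 1.05, 'joint_pos': array([ 89.961,  20.545,   0.682,   0.   , -70.137, -16.506]), 'qvel': array([-0.12 ,  0.059,  0.049, -0.045, -0.057,  0.062]), 'tau': array([ -0.001, -58.24 ,  29.331,   7.002,   0.013,  -0.   ]), 'tool_pos': array([0.192, 0.647, 0.292]), 'orientation': array([180.   ,  -0.   , -16.545]), 'force': array([-0.362,  0.365, -0.525]), 'moment': array([-0.009,  0.   , -0.038]), 'gripper_force': 0.0, 'opening': 0.08743907773394109}
```

View pics/s.png

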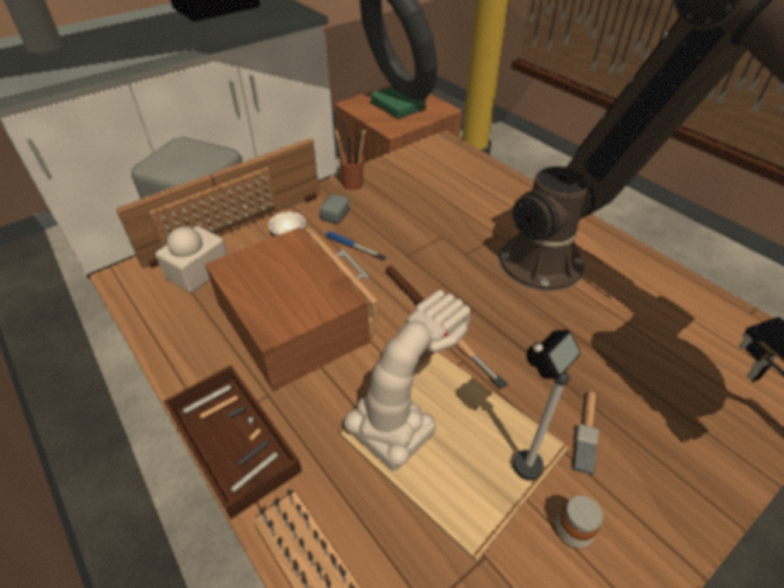

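View pics/t.png

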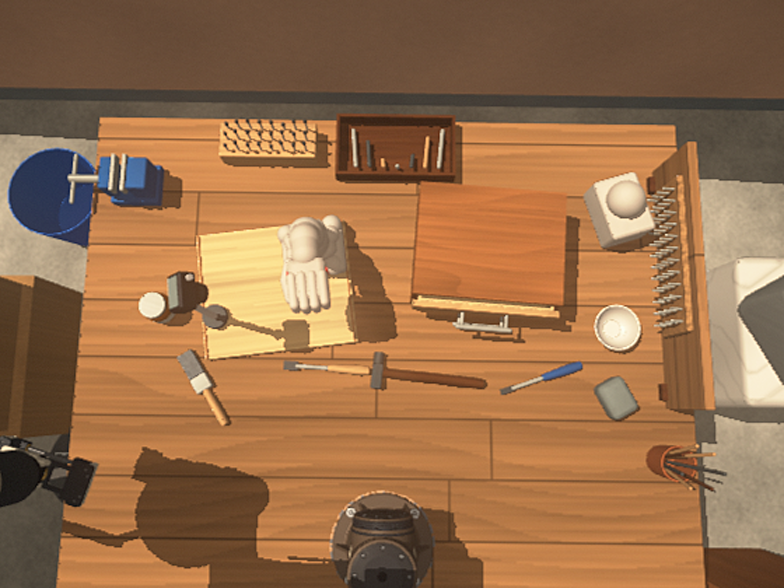

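The top picture shows the cabinet at about (490,245), its front towards the robot, and the handle bar near (482,325). The board, fist and camera are to its left, with the camera on the stand's +y (left) side. Next is a zoomed crop to pick corners.

```bash
python3 - <<'E'
from h import *
p=ctrl.snapshot("top"); save(p,"t2.png",(130,120,420,280),2.7)
p=ctrl.snapshot("scene"); save(p,"s2.png",(140,160,420,400),2.5)
E
```

```text
(no output)
```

View pics/t2.png

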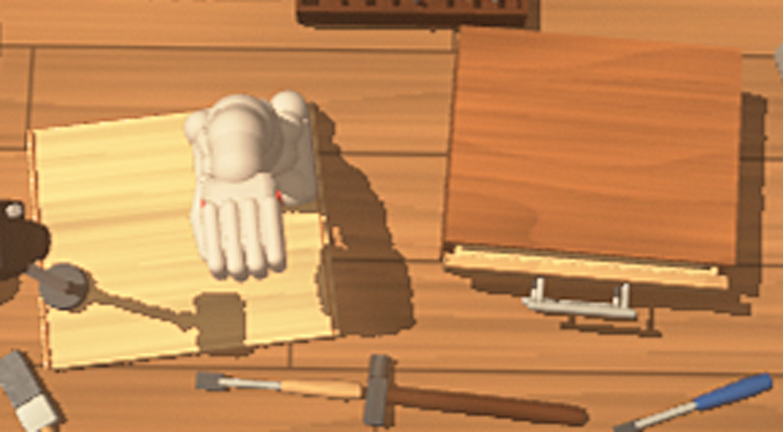

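View pics/s2.png

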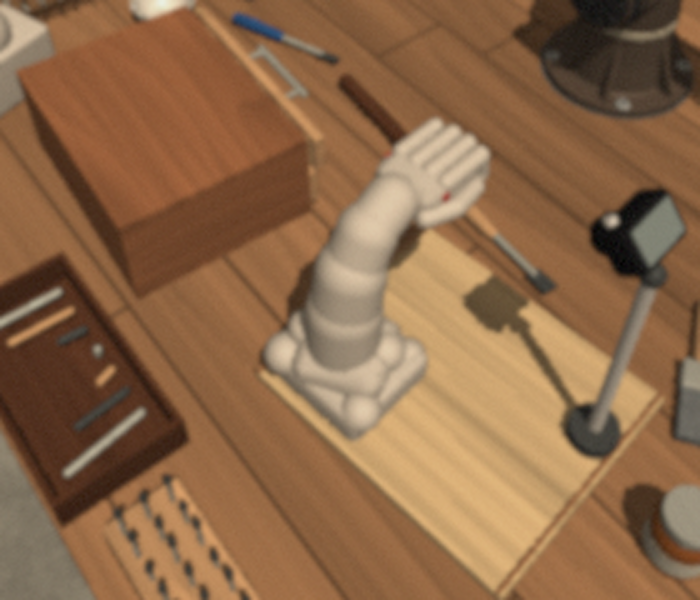

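The top crop shows cabinet-top corners at (459,28), (741,48), (735,265) and (443,247), the bar from (523,302) to (636,315), and board corners at (33,131), (47,368) and (340,335). In the scene crop the board corners are (497,587), (662,395) and (265,370). I'll fit poses to these.

```bash
python3 - <<'E'
from h import *
from scipy.optimize import least_squares
np.set_printoptions(precision=3,suppress=True)
T=ctrl.snapshot("top"); S=ctrl.snapshot("scene")
t=lambda u,v:np.array([u/2.7+130,v/2.7+120]); s=lambda u,v:np.array([u/2.5+140,v/2.5+160])
def fit(obs,x0):
    def W(x,q): return np.r_[x[:2]+R.from_euler("z",x[2]).as_matrix()[:2,:2]@q[:2],q[2]]
    def r(x): return np.concatenate([proj(p,W(x,np.array(q)/1000))[0]-uv for p,uv,q in obs])
    o=least_squares(r,x0); print(o.x[:2],np.degrees(o.x[2]),"res",o.fun.reshape(-1,2)); return o.x,W
st=[(T,t(33,131),(210,290,18)),(T,t(47,368),(-100,290,18)),(T,t(340,335),(-100,-80,18)),
(S,s(497,587),(210,290,18)),(S,s(662,395),(-100,290,18)),(S,s(265,370),(210,-80,18))]
x,W=fit(st,[.6,.2,0])
for n,q in(("mark",(0,0,240)),("lens",(0,200,330)),("band",(30,-45,270)),("band",(30,60,270))):
    X=W(x,np.array(q)/1000); print(n,X,(proj(T,X)[0]-[130,120])*2.7,(proj(S,X)[0]-[140,160])*2.5)
cb=[(T,t(459,28),(140,170,145)),(T,t(741,48),(140,-170,145)),(T,t(735,265),(-140,-170,145)),(T,t(443,247),(-140,170,145)),
(S,s(20,72),(140,-170,145)),(S,s(125,228),(140,170,145)),(S,s(310,140),(-140,170,145))]
x,W=fit(cb,[.7,-.1,0])
print("handle",atz(T,t(523,302),.107),atz(T,t(636,315),.107),"model shut",W(x,np.array((-140-35,0,107))/1000))
c=R.from_euler("z",-x[2]).as_matrix()
for uv in((523,302),(636,315)): print("in cab",(c@(atz(T,t(*uv),.107)-np.r_[x[:2],0])))
print("front edge in cab",(c@(atz(T,t(443,262),.135)-np.r_[x[:2],0])),(c@(atz(T,t(725,285),.135)-np.r_[x[:2],0])))
E
```

```text
[0.556 0.155] 7.253748575828144 res [[-1.267 -0.583]
 [-0.508  0.356]
 [ 0.055  0.22 ]
 [ 1.231  1.449]
 [ 1.25  -1.069]
 [-3.763 -2.998]]
mark [0.556 0.155 0.24 ] [250.232 235.03 ] [433.315 180.877]
lens [0.53  0.354 0.33 ] [ 45.166 241.925] [602.326 229.454]
band [0.591 0.115 0.27 ] [286.313 198.372] [385.609 155.415]
band [0.578 0.219 0.27 ] [188.876 209.136] [460.104 207.553]
[ 0.685 -0.237] -3.5736141766169136 res [[-0.313 -2.19 ]
 [-0.507 -1.859]
 [-0.851  2.803]
 [-0.31   1.339]
 [-2.307 -0.654]
 [-2.244  0.255]
 [ 3.138 -2.914]]
handle [ 0.502 -0.157  0.107] [ 0.488 -0.292  0.107] model shut [ 0.511 -0.226  0.107]
in cab [-0.188  0.068  0.107]
in cab [-0.194 -0.067  0.107]
front edge in cab [-0.152  0.168  0.135] [-0.154 -0.164  0.135]
```

```bash
cat >> h.py <<'E'
def go(*targets):
    """targets: (x,y,z,yaw) ; prints [shift],turn for each from the present pose"""
    P,Q,o=tool(); y0=o["orientation"][2]
    print("now",np.round(P,4),np.round(o["orientation"],2),"t",o["clock"])
    for x,y,z,yaw in targets:
        d=Q.inv().apply(np.array([x,y,z])-P); tz=-((yaw-y0+180)%360-180)
        print(np.round(d/.8,3),round(tz/90,3),"mm",np.round(np.linalg.norm(d)*1000))
E
python3 - <<'E'
from h import *
go((.29,.48,.38,-45),(.36,.30,.42,-80),(.40,.1,.42,-94),(.43,-.1,.40,-94),(.48,-.18,.30,-94))
E
```

```text
now [0.1922 0.647  0.2921] [180.    -0.   -16.54] t 1.25
[ 0.177  0.165 -0.11 ] 0.316 mm 213.0
[ 0.325  0.356 -0.16 ] 0.705 mm 406.0
[ 0.444  0.582 -0.16 ] 0.861 mm 599.0
[ 0.551  0.81  -0.135] 0.861 mm 791.0
[ 0.639  0.889 -0.01 ] 0.861 mm 876.0
```

Emit:
{"op": "send_rows", "data": {"deltas": [[[0.035,0.033,-0.022],0.063],[[0.07,0.066,-0.044],0.126],[[0.105,0.099,-0.066],0.19],[[0.14,0.132,-0.088],0.253],[[0.175,0.165,-0.11],0.316]]}}

```text
clock: 1.67
tool_pos: [0.2879, 0.4815, 0.3797]
orientation: [-180.0, 0.0, -45.2]
force: [0.2, 0.3, -0.9]
opening: 0.088
gripper_force: 0.0
```

```bash
python3 - <<'E'
from h import *
go((.36,.30,.42,-80),(.40,.1,.42,-94),(.43,-.1,.40,-94),(.48,-.18,.30,-94))
E
```

```text
now [0.2879 0.4815 0.3797] [-179.99    0.    -45.24] t 1.6667
[ 0.225  0.096 -0.05 ] 0.386 mm 199.0
[ 0.437  0.236 -0.05 ] 0.542 mm 400.0
[ 0.641  0.386 -0.025] 0.542 mm 599.0
[0.756 0.412 0.099] 0.542 mm 693.0
```

Emit:
{"op": "send_rows", "data": {"deltas": [[[0.045,0.019,-0.01],0.077],[[0.09,0.038,-0.02],0.154],[[0.135,0.058,-0.03],0.23],[[0.18,0.077,-0.04],0.31],[[0.225,0.096,-0.05],0.386]]}}

```text
clock: 2.08
tool_pos: [0.3605, 0.2996, 0.4196]
orientation: [-180.0, 0.0, -80.1]
force: [1.1, 0.5, 0.2]
opening: 0.0875
gripper_force: 0.0
```

Emit:
{"op": "send_rows", "data": {"deltas": [[[0.05,-0.001,0],0.03],[[0.1,-0.002,0],0.06],[[0.15,-0.003,0],0.09],[[0.2,-0.005,0],0.12],[[0.25,-0.006,0],0.156]]}}

```text
clock: 2.5
tool_pos: [0.4005, 0.1037, 0.4193]
orientation: [-179.9, 0.1, -93.9]
force: [1.9, 0.4, 1.6]
opening: 0.0873
gripper_force: 0.0
```

Emit:
{"op": "send_rows", "data": {"deltas": [[[0.05,-0.01,0.005],0],[[0.1,-0.02,0.01],0],[[0.15,-0.03,0.015],0],[[0.2,-0.045,0.02],0],[[0.247,-0.055,0.025],0]], "gripper": 0.36}}

```text
clock: 2.92
tool_pos: [0.4316, -0.0966, 0.3992]
orientation: [-179.9, 0.0, -93.8]
force: [0.0, 1.7, -0.1]
opening: 0.0599
gripper_force: 0.0
```

```bash
python3 - <<'E'
from h import *
go((.45,-.225,.30,-94))
E
```

```text
now [ 0.4316 -0.0966  0.3992] [-1.7991e+02  2.0000e-02 -9.3750e+01] t 2.9167
[ 0.159 -0.033  0.124] 0.003 mm 163.0
```

Emit:
{"op": "send_rows", "data": {"deltas": [[[0.04,-0.008,0.03],0],[[0.08,-0.016,0.06],0],[[0.12,-0.024,0.09],0],[[0.16,-0.033,0.12],0],[[0.16,-0.033,0.124],0]]}}

```text
clock: 3.33
tool_pos: [0.4481, -0.2274, 0.2949]
orientation: [179.6, 0.0, -94.0]
force: [1.0, -0.2, -0.8]
opening: 0.0323
gripper_force: 0.0
```

```bash
python3 - <<'E'
from h import *
p=ctrl.snapshot("wrist"); save(p,"w1.png",None,1.4)
print(proj(p,[[.502,-.165,.107],[.488,-.285,.107]])*1.4)
go((.49,-.225,.20,-94))
E
```

```text
[[320.6469564  381.39467641]
 [321.19147717 195.07698585]]
now [ 0.4482 -0.2259  0.2961] [ 1.7966e+02  3.0000e-02 -9.4030e+01] t 3.3833
[-0.005 -0.053  0.12 ] -0.0 mm 105.0
```

View pics/w1.png

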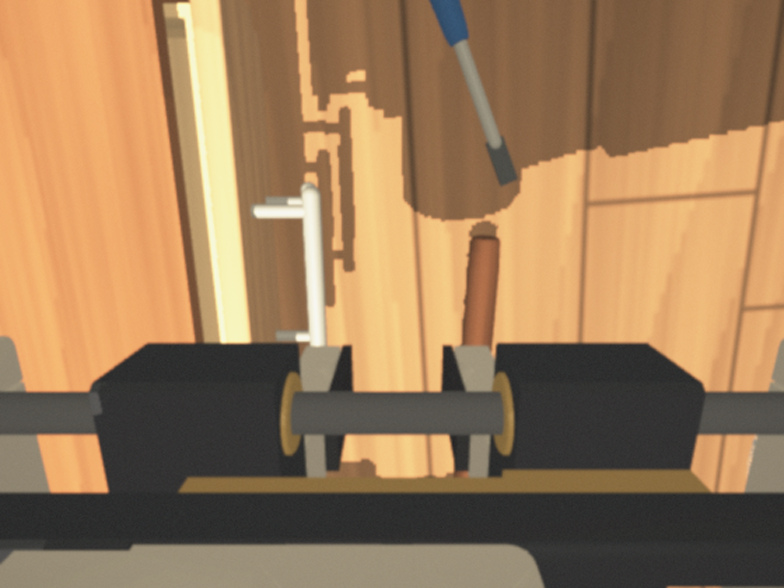

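The wrist view shows the bar running from (309,187) to (318,345), seen past the fingers. The drawer is slightly ajar.

```bash
python3 - <<'E'
from h import *
p=ctrl.snapshot("wrist"); np.set_printoptions(precision=4,suppress=True)
a=atz(p,np.array([311,195])/1.4,.108);b=atz(p,np.array([319,345])/1.4,.108); print(a,b,"yaw",np.degrees(np.arctan2(-(b-a)[0],(b-a)[1])))
d=(b-a)/np.linalg.norm(b-a)
# drawer-front outer top edge and cabinet front top edge
for n,uv,z in(("dr",(220,100),.135),("dr",(250,330),.135),("cab",(158,50),.145),("cab",(190,280),.145)): print(n,atz(p,np.array(uv)/1.4,z))
e=a+d*.057; print("bar at mid",e)
E
```

```text
[ 0.4942 -0.284   0.108 ] [ 0.5004 -0.1892  0.108 ] yaw -3.7403157881703333
dr [ 0.5296 -0.3355  0.135 ]
dr [ 0.5336 -0.2119  0.135 ]
cab [ 0.5516 -0.3579  0.145 ]
cab [ 0.5578 -0.246   0.145 ]
bar at mid [ 0.4979 -0.2271  0.108 ]
```

Emit:
{"op": "send_rows", "data": {"deltas": [[[0,-0.027,0.03],0],[[0,-0.055,0.06],0],[[0,-0.055,0.1],0],[[0,-0.055,0.125],0],[[0,-0.055,0.125],0]]}}

```text
clock: 3.85
tool_pos: [0.4922, -0.2252, 0.1966]
orientation: [179.7, 0.1, -93.7]
force: [-0.5, -0.2, -0.4]
opening: 0.032
gripper_force: 0.0
```

```bash
python3 - <<'E'
from h import *
go((.492,-.227,.158,-93.8))
E
```

```text
now [ 0.4922 -0.2252  0.1966] [ 1.7969e+02  6.0000e-02 -9.3720e+01] t 3.85
[ 0.002 -0.     0.048] 0.001 mm 39.0
```

Emit:
{"op": "send_rows", "data": {"deltas": [[[0,0,0.012],0],[[0,0,0.024],0],[[0,0,0.036],0],[[0,0,0.048],0],[[0,0,0.048],0]]}}

```text
clock: 4.27
tool_pos: [0.4928, -0.2265, 0.1598]
orientation: [179.9, 0.0, -93.8]
force: [-0.6, -0.1, -0.3]
opening: 0.0317
gripper_force: 0.0
```

Emit:
{"op": "send_rows", "data": {"deltas": [[[0,0,0],0],[[0,0,0],0],[[0,0,0],0],[[0,0,0],0],[[0,0,0],0]], "gripper": 0}}

```text
clock: 4.68
tool_pos: [0.4941, -0.2269, 0.1618]
orientation: [-179.9, -0.0, -93.8]
force: [1.5, 0.0, 1.9]
opening: 0.01
gripper_force: 30.0
```

```bash
python3 - <<'E'
from h import *
P,Q,o=tool(); print(o["opening"],o["gripper_force"],o["force"])
a=np.radians(-3.7); d=np.array([np.cos(a),np.sin(a)])*.185; go((P[0]-d[0],P[1]-d[1],P[2],-93.8))
E
```

```text
0.009967323336716542 30.000551640987396 [1.48984214 0.01537207 1.85998735]
now [ 0.4941 -0.2269  0.1618] [-1.7992e+02 -1.0000e-02 -9.3760e+01] t 4.6833
[ 0.     0.231 -0.   ] 0.0 mm 185.0
```

Emit:
{"op": "send_rows", "data": {"deltas": [[[0,0.03,0],0],[[0,0.06,0],0],[[0,0.09,0],0],[[0,0.12,0],0],[[0,0.15,0],0]]}}

```text
clock: 5.1
tool_pos: [0.3738, -0.2187, 0.1617]
orientation: [-179.9, 0.0, -93.8]
force: [1.3, 3.9, 3.8]
opening: 0.0098
gripper_force: 30.0
```

Emit:
{"op": "send_rows", "data": {"deltas": [[[0,0.02,0],0],[[0,0.04,0],0],[[0,0.06,0],0],[[0,0.075,0],0],[[0,0.075,0],0]]}}

```text
clock: 5.52
tool_pos: [0.3128, -0.2146, 0.1618]
orientation: [-179.9, 0.0, -93.8]
force: [-1.7, 7.1, 5.7]
opening: 0.0103
gripper_force: 30.0
```

Emit:
{"op": "send_rows", "data": {"deltas": [[[0,0,0],0],[[0,0,0],0],[[0,0,-0.03],0],[[0,0,-0.08],0],[[0,0,-0.13],0]], "gripper": 0.27}}

```text
clock: 5.93
tool_pos: [0.3132, -0.2151, 0.2657]
orientation: [179.7, -0.0, -93.8]
force: [2.6, -1.2, 0.7]
opening: 0.0238
gripper_force: 0.0
```

```bash
python3 - <<'E'
from h import *
T=ctrl.snapshot("top"); save(T,"t3.png",(280,160,430,280),5)
np.set_printoptions(precision=4,suppress=True)
for th in("mirror","glass","riffler"):
    for b in ctrl.boxes_of(T,th)[:2]: uv=np.array(b["xy"])*[560,420]; print(th,b["conf"],(uv-[280,160])*5,atz(T,uv,.091))
go((.43,-.24,.30,-93.8))
E
```

```text
mirror 0.93 [201.6  435.43] [ 0.4538 -0.1476  0.091 ]
glass 0.95 [211.96 439.  ] [ 0.4515 -0.1543  0.091 ]
riffler 0.47 [342.44 337.99] [ 0.5185 -0.2397  0.091 ]
now [ 0.3146 -0.2151  0.266 ] [-179.89   -0.01  -93.78] t 6.1333
[ 0.022 -0.146 -0.042] 0.0 mm 123.0
```

View pics/t3.png

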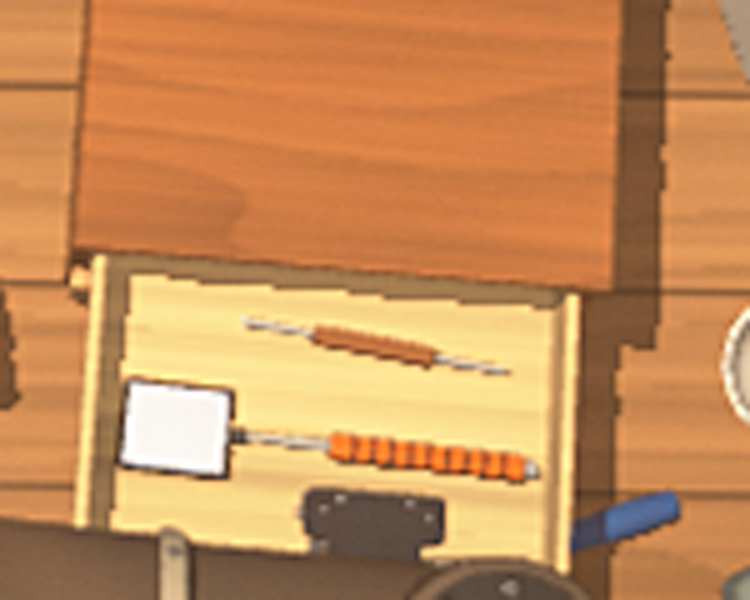

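The drawer is open. The glass is at crop (177,428) and the orange handle runs (332,446) to (528,468). The riffler is behind it, at (375,345).

```bash
python3 - <<'E'
from h import *
T=ctrl.snapshot("top")
np.set_printoptions(precision=4,suppress=True)
f=lambda u,v,z:atz(T,np.array([u,v])/5+[280,160],z)
g=f(177,428,.092);a=f(332,446,.095);b=f(528,468,.095);r=f(375,345,.088)
print("glass",g,"handle",a,b,np.linalg.norm((a-g)[:2]),np.linalg.norm((b-g)[:2]),"rif",r)
d=(g-b)[:2];yaw=np.degrees(np.arctan2(d[1],d[0]));u=d/np.linalg.norm(d);G=g[:2]-.155*u
print("mirror yaw",yaw,"grip",G); go((G[0],G[1],.26,yaw-180))
E
```

```text
glass [ 0.4583 -0.1316  0.092 ] handle [ 0.4478 -0.2313  0.095 ] [ 0.4353 -0.3575  0.095 ] 0.10028022797340924 0.22708388048420589 rif [ 0.5146 -0.2613  0.088 ]
mirror yaw 84.19575081286479 grip [ 0.4426 -0.2858]
now [ 0.3139 -0.2149  0.2648] [179.97   0.01 -93.78] t 6.1833
[ 0.078 -0.166  0.006] 0.022 mm 147.0
```

Emit:
{"op": "send_rows", "data": {"deltas": [[[0.02,-0.04,0],0.005],[[0.04,-0.08,0],0.01],[[0.06,-0.12,0],0.02],[[0.078,-0.166,0],0.022],[[0.078,-0.166,0.03],0.022]], "gripper": 0.38}}

```text
clock: 6.6
tool_pos: [0.4495, -0.2894, 0.2423]
orientation: [-179.8, -0.2, -95.7]
force: [2.4, -0.4, 1.3]
opening: 0.0333
gripper_force: 0.0
```

```bash
python3 - <<'E'
from h import *
W=ctrl.snapshot("wrist")
np.set_printoptions(precision=4,suppress=True)
im=cv2.cvtColor(W["color"],cv2.COLOR_RGB2HSV); m=cv2.inRange(im,(4,200,120),(14,255,255)); n,l,s,c=cv2.connectedComponentsWithStats(m); 
for i in np.argsort(-s[1:,4])[:3]+1: print(s[i],c[i],atz(W,c[i],.098))
go((.4426,-.2858,.152,-95.8))
E
```

```text
now [ 0.4436 -0.2866  0.2347] [179.63   0.09 -95.84] t 6.65
[-0.001  0.001  0.103] -0.0 mm 83.0
```

Emit:
{"op": "send_rows", "data": {"deltas": [[[0,0,0.025],0],[[0,0,0.05],0],[[0,0,0.075],0],[[0,0,0.095],0],[[0,0,0.102],0]]}}

```text
clock: 7.07
tool_pos: [0.44, -0.2853, 0.1558]
orientation: [179.6, 0.1, -95.8]
force: [-1.4, -0.3, -0.6]
opening: 0.0333
gripper_force: 0.0
```

```bash
python3 - <<'E'
from h import *
W=ctrl.snapshot("wrist"); save(W,"w2.png",None,1.0); go((.4426,-.2858,.152,-95.8)); print(tool()[2]["force"])
E
```

```text
now [ 0.4402 -0.2853  0.1562] [ 1.7961e+02  6.0000e-02 -9.5770e+01] t 7.1167
[ 0.    -0.003  0.005] 0.0 mm 5.0
[-0.3669252   0.73561247 -1.43133373]
```

View pics/w2.png

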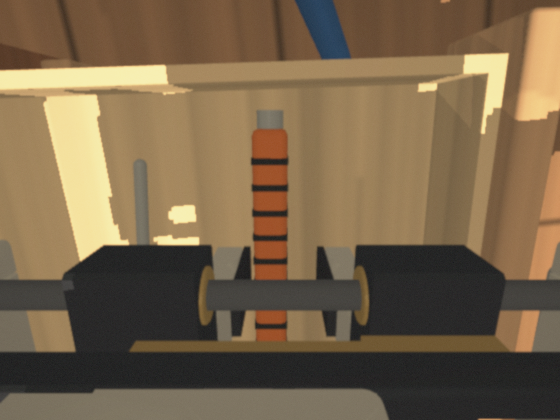

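The handle at (271,230) lies between the fingers, which are centred near 283. I'll lower a little and close.

Emit:
{"op": "send_rows", "data": {"deltas": [[[0,-0.003,0.005],0],[[0,-0.003,0.005],0],[[0,-0.003,0.005],0],[[0,-0.003,0.005],0],[[0,-0.003,0.005],0]], "gripper": 0}}

```text
clock: 7.53
tool_pos: [0.445, -0.2862, 0.1563]
orientation: [-179.9, -0.0, -95.7]
force: [1.5, 0.5, -0.5]
opening: 0.0155
gripper_force: 30.0
```

Emit:
{"op": "send_rows", "data": {"deltas": [[[0,0,0],0],[[0,0,0],0],[[0,0,-0.02],0],[[0,0,-0.04],0],[[0,0,-0.06],0]]}}

```text
clock: 7.95
tool_pos: [0.4444, -0.286, 0.204]
orientation: [179.9, 0.0, -95.8]
force: [1.2, -0.1, -1.0]
opening: 0.0159
gripper_force: 30.0
```

Emit:
{"op": "send_rows", "data": {"deltas": [[[0,0,-0.03],0],[[0,0,-0.06],0],[[0,0,-0.09],0],[[0,0,-0.12],0],[[0,0,-0.14],0]]}}

```text
clock: 8.37
tool_pos: [0.4449, -0.2863, 0.3181]
orientation: [-179.9, -0.0, -95.7]
force: [0.2, -0.4, -1.6]
opening: 0.0158
gripper_force: 30.0
```

```bash
python3 - <<'E'
from h import *
np.set_printoptions(precision=4,suppress=True)
S=ctrl.snapshot("scene");T=ctrl.snapshot("top");save(S,"s3.png",(140,130,340,280),4)
P,Q,o=tool(); print(P,o["orientation"],o["force"],o["opening"],o["gripper_force"],o["clock"])
for n,p in(("S",S),("T",T)):
  for th in("mirror","glass"):
    for b in ctrl.boxes_of(p,th)[:1]: print(n,th,b["conf"],np.array(b["xy"])*[560,420])
np.savez("a",S=S["color"])
# prediction of glass centre for tilts
for t in(0,10,20,30):
    e=np.radians(t); G=P-[0,0,.047+.008]; yaw=np.radians(o["orientation"][2]+180); d=np.array([np.cos(yaw)*np.cos(e),np.sin(yaw)*np.cos(e),-np.sin(e)])
    X=G+.155*d; print(t,X,proj(S,X)[0],(proj(S,X)[0]-[140,130])*4,proj(T,X)[0])
E
```

```text
[ 0.4457 -0.2866  0.3188] [-179.6951   -0.0746  -95.7327] [-0.1287 -0.1711 -1.2663] 0.015382572743539543 29.98995691537857 8.4667
S mirror 0.91 [270.48  163.086]
S glass 0.77 [273.392 164.01 ]
T mirror 0.25 [235.816 295.008]
T glass 0.42 [357.392 243.684]
0 [ 0.4611 -0.1324  0.2638] [276.1792 161.5916] [544.7166 126.3663] [321.0269 239.4526]
10 [ 0.4609 -0.1347  0.2369] [275.8348 167.7485] [543.3393 150.9941] [320.8942 240.4547]
20 [ 0.4602 -0.1417  0.2108] [274.7648 172.7693] [539.0592 171.0773] [322.3414 241.5685]
30 [ 0.4591 -0.153   0.1863] [273.0428 176.5433] [532.1713 186.1731] [325.2441 242.7579]
```

View pics/s3.png

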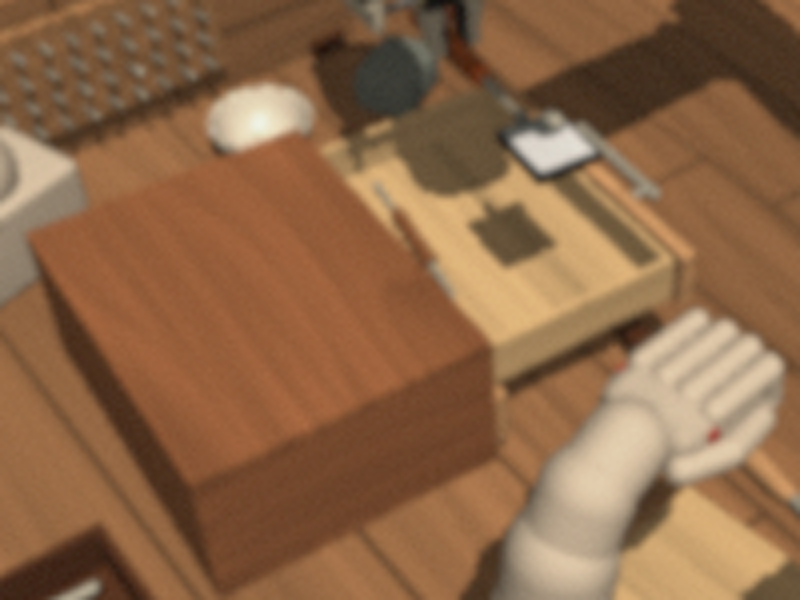

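The picture shows the mirror in the gripper, glass near crop (552,142), which means it droops head-down by about 7°. I'll press the tail on the cabinet's top side edge to increase that tilt, since this edge is on the way to the mark.

```bash
python3 - <<'E'
from h import *
go((.448,-.16,.29,-90),(.45,-.04,.26,-83),(.583,-.01,.245,-82.7))
E
```

```text
now [ 0.4441 -0.2859  0.3145] [ 1.799e+02  4.000e-02 -9.576e+01] t 8.6667
[-0.157  0.011  0.031] -0.064 mm 128.0
[-0.306  0.023  0.068] -0.142 mm 252.0
[-0.36  -0.138  0.087] -0.145 mm 317.0
```

Emit:
{"op": "send_rows", "data": {"deltas": [[[-0.03,0.002,0.006],-0.012],[[-0.06,0.004,0.012],-0.025],[[-0.09,0.006,0.018],-0.037],[[-0.125,0.009,0.025],-0.05],[[-0.157,0.011,0.031],-0.064]]}}

```text
clock: 9.08
tool_pos: [0.4477, -0.1592, 0.2893]
orientation: [179.9, 0.0, -90.0]
force: [0.1, 0.8, -1.5]
opening: 0.0155
gripper_force: 30.0
```

Emit:
{"op": "send_rows", "data": {"deltas": [[[-0.03,0,0.008],-0.015],[[-0.06,0,0.016],-0.03],[[-0.09,0,0.024],-0.045],[[-0.12,0,0.03],-0.06],[[-0.15,0,0.037],-0.078]]}}

```text
clock: 9.5
tool_pos: [0.4478, -0.0393, 0.26]
orientation: [179.9, -0.0, -82.9]
force: [0.8, 0.2, -1.7]
opening: 0.0157
gripper_force: 30.0
```

```bash
python3 - <<'E'
from h import *
go((.583,-.01,.245,-82.7),(.583,-.01,.225,-82.7))
E
```

```text
now [ 0.4478 -0.0393  0.26  ] [ 1.7989e+02 -2.0000e-02 -8.2910e+01] t 9.5
[-0.016 -0.172  0.018] -0.002 mm 139.0
[-0.016 -0.172  0.043] -0.002 mm 143.0
```

```bash
cat >> h.py <<'E'
def tilt(n="scene",L=.155,save_as=None):
    p=ctrl.snapshot(n); P,Q,o=tool(); yaw=np.radians(o["orientation"][2]+180)
    ts=np.arange(-5,45,.5); X=[]
    for t in ts:
        e=np.radians(t); d=np.array([np.cos(yaw)*np.cos(e),np.sin(yaw)*np.cos(e),-np.sin(e)]); up=np.array([np.cos(yaw)*np.sin(e),np.sin(yaw)*np.sin(e),np.cos(e)])
        X.append(P-[0,0,.065]+L*d+.001*up)
    X=np.array(X); uv=proj(p,X)
    hsv=cv2.cvtColor(p["color"],cv2.COLOR_RGB2HSV); m=cv2.inRange(hsv,(0,0,110),(180,70,255))
    c0=uv[np.searchsorted(ts,12)]; k,l,s,c=cv2.connectedComponentsWithStats(m)
    for i in sorted(range(1,k),key=lambda i:np.linalg.norm(c[i]-c0))[:4]:
        if s[i,4]>40: j=np.argmin(np.linalg.norm(uv-c[i],axis=1)); print(n,s[i],c[i].round(1),"tilt",ts[j],"miss px",np.round(uv[j]-c[i],1),X[j].round(3))
    print("pred 5,15,25:",[uv[np.searchsorted(ts,t)].round(1) for t in(5,15,25)])
    for b in ctrl.cut_out(p,"glass")[:2]:
        ys,xs=np.nonzero(b["pixels"]); print("net",round(b["conf"],2),np.array(b["xy"])*[560,420],len(xs),xs.min() if len(xs) else 0,xs.max() if len(xs) else 0,xs.mean(),ys.mean())
    return p
E
python3 - <<'E'
from h import *
tilt("scene"); tilt("top")
E
```

```text
scene [338 254  17  16  54] [345.4 261.6] tilt 32.5 miss px [-18.7 -31.9] [0.431 0.093 0.112]
pred 5,15,25: [array([334.6, 218.4]), array([332.6, 223.5]), array([329.5, 227.5])]
net 0.56 [331.52 210.42] 351 297 348 325.28205128205127 208.2849002849003
net 0.36 [321.608 310.716] 16214 243 414 325.76594301221166 304.3616627605773
pred 5,15,25: [array([237. , 251.7]), array([239.1, 252.2]), array([242.6, 252.5])]
net 0.67 [349.888 197.82 ] 14490 293 404 350.0494824016563 204.5831608005521
```

Emit:
{"op": "send_rows", "data": {"deltas": [[[-0.003,-0.034,0.004],0],[[-0.006,-0.068,0.008],0],[[-0.01,-0.103,0.012],0],[[-0.013,-0.138,0.018],0],[[-0.016,-0.172,0.02],0]]}}

```text
clock: 10.12
tool_pos: [0.5845, -0.0117, 0.244]
orientation: [179.9, -0.0, -83.1]
force: [-0.3, 1.1, -1.6]
opening: 0.0157
gripper_force: 30.0
```

Emit:
{"op": "send_rows", "data": {"deltas": [[[0,0,0.01],0],[[0,0,0.018],0],[[0,0,0.025],0],[[0,0,0.025],0],[[0,0,0.025],0]]}}

```text
clock: 10.53
tool_pos: [0.5827, -0.0113, 0.2251]
orientation: [180.0, -0.0, -83.0]
force: [1.1, -0.1, -0.6]
opening: 0.0157
gripper_force: 30.0
```

```bash
python3 - <<'E'
from h import *
P,Q,o=tool(); print(o["force"],o["moment"]); go((.583,-.01,.215,-82.7))
E
```

```text
[ 1.13866613 -0.05545695 -0.56049762] [ 0.00084935 -0.09082424  0.03632819]
now [ 0.5827 -0.0113  0.2251] [ 1.7996e+02 -1.0000e-02 -8.2990e+01] t 10.5333
[-0.002 -0.001  0.013] -0.003 mm 10.0
```

Emit:
{"op": "send_rows", "data": {"deltas": [[[0,0,0.006],0],[[0,0,0.013],0],[[0,0,0.013],0],[[0,0,0.013],0],[[0,0,0.013],0]]}}

```text
clock: 10.95
tool_pos: [0.5835, -0.0107, 0.215]
orientation: [-180.0, 0.0, -83.0]
force: [0.6, -0.7, -0.8]
opening: 0.0159
gripper_force: 30.0
```

Emit:
{"op": "send_rows", "data": {"deltas": [[[0,0,0.004],0],[[0,0,0.008],0],[[0,0,0.008],0],[[0,0,0.008],0],[[0,0,0.008],0]]}}

```text
clock: 11.37
tool_pos: [0.5836, -0.0107, 0.2083]
orientation: [180.0, -0.0, -83.0]
force: [0.5, 1.2, -0.1]
opening: 0.0157
gripper_force: 30.0
```

```bash
python3 - <<'E'
from h import *
P,Q,o=tool(); print(P,o["force"],o["moment"])
E
```

```text
[ 0.58355694 -0.01073151  0.20831781] [ 0.52127865  1.24841264 -0.0913421 ] [ 0.44938986 -0.20146127  0.02930724]
```

Emit:
{"op": "send_rows", "data": {"deltas": [[[0,0,0.004],0],[[0,0,0.008],0],[[0,0,0.008],0],[[0,0,0.008],0],[[0,0,0.008],0]]}}

```text
clock: 11.78
tool_pos: [0.5835, -0.0108, 0.2018]
orientation: [180.0, -0.0, -83.0]
force: [0.4, 0.7, 0.0]
opening: 0.0152
gripper_force: 30.0
```

```bash
python3 - <<'E'
from h import *
P,Q,o=tool(); print(P,o["force"],o["moment"])
go((.46,-.03,.26,-83),(.448,-.15,.30,-90))
E
```

```text
[ 0.58346952 -0.01081846  0.20178387] [0.42281271 0.65045697 0.00509876] [ 0.37282143 -0.27367511  0.00109437]
now [ 0.5835 -0.0108  0.2018] [179.98  -0.   -82.97] t 11.7833
[ 0.005  0.156 -0.073] 0.0 mm 138.0
[ 0.152  0.189 -0.123] 0.078 mm 218.0
```

Emit:
{"op": "send_rows", "data": {"deltas": [[[0,0,-0.025],0],[[0,0,-0.05],0],[[0,0.04,-0.055],0],[[0,0.08,-0.06],0],[[0.003,0.12,-0.065],0]]}}

```text
clock: 12.2
tool_pos: [0.4869, -0.0253, 0.2533]
orientation: [179.9, -0.0, -83.0]
force: [-0.3, 0.6, -0.8]
opening: 0.0157
gripper_force: 30.0
```

Emit:
{"op": "send_rows", "data": {"deltas": [[[0.03,0.03,-0.01],0],[[0.07,0.04,-0.02],0],[[0.11,0.045,-0.03],0.03],[[0.15,0.05,-0.05],0.06],[[0.19,0.05,-0.06],0.08]]}}

```text
clock: 12.62
tool_pos: [0.4664, -0.1822, 0.3036]
orientation: [-179.9, -0.0, -90.3]
force: [2.6, 0.4, -2.1]
opening: 0.0155
gripper_force: 30.0
```

```bash
python3 - <<'E'
from h import *
p=tilt("scene"); save(p,"s4.png",(215,130,335,220),6)
P,Q,o=tool(); print(P)
E
```

```text
scene [281 185  18  15 179] [290.2 192.2] tilt 15.5 miss px [2.5 0.9] [ 0.469 -0.037  0.199]
pred 5,15,25: [array([293.9, 187.4]), array([292.8, 192.9]), array([290.8, 197.2])]
net 0.76 [289.072 194.712] 505 266 306 287.45346534653464 188.6970297029703
[ 0.46752701 -0.18415535  0.30314518]
```

View pics/s4.png

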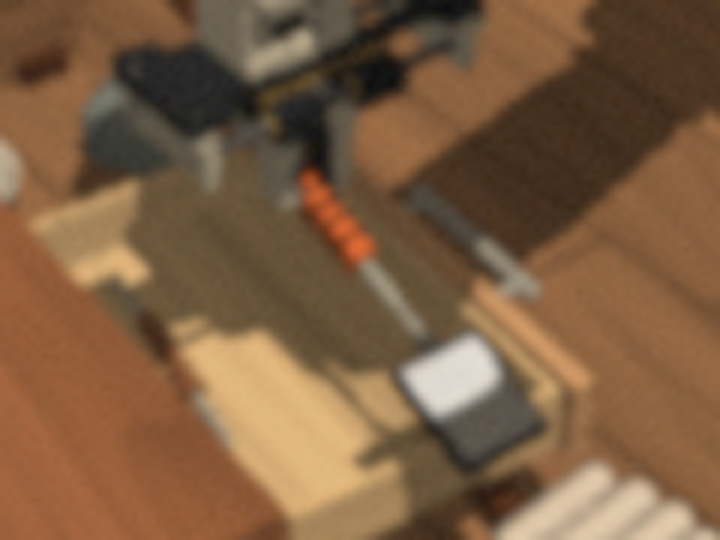

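The glass is in clear view, with head corners near crop (398,372), (475,333), (545,420) and (468,462), so it now tilts more. I'll fit the tilt to these corners.

```bash
cat > fit.py <<'E'
from h import *
from scipy.optimize import least_squares
def headfit(p,uv,quad,P,yaw0):
    """params: tilt, L, lateral, z-offset prior, yaw err"""
    def pts(x):
        e,L,w,dz,dy=x; y=yaw0+dy
        M=R.from_euler("zy",[y,e]).as_matrix()   # mirror->world, +pitch = head down
        return P+[0,0,-.065+dz]+(np.array(quad)+[L,w,.0])@M.T
    def r(x): return np.concatenate([((proj(p,pts(x))-uv)/1.0).ravel(),[(x[1]-.155)/.004,x[2]/.003,x[3]/.003,x[4]/.03]])
    o=least_squares(r,[.2,.155,0,0,0]); print("tilt",np.degrees(o.x[0]).round(1),"L",o.x[1:].round(4),"res",o.fun[:8].round(1)); return o.x
E
python3 - <<'E'
from fit import *
p=ctrl.snapshot("scene"); P,Q,o=tool(); print(P,o["orientation"],o["clock"])
uv=np.array([(398,372),(475,333),(545,420),(468,462)])/6+[215,130]
q=[(-.036,y,0.001) for y in(-.03,.03)]+[(.036,y,0.001) for y in(.03,-.03)]
headfit(p,uv,q,P,np.radians(o["orientation"][2]+180))
headfit(p,uv,[q[1],q[0],q[3],q[2]],P,np.radians(o["orientation"][2]+180))
E
```

```text
[ 0.4669633  -0.18257802  0.30205228] [ 1.79982366e+02 -8.36301817e-04 -9.04024667e+01] 12.7667
tilt 11.2 L [ 0.1734 -0.0042 -0.0111 -0.0986] res [-2.4  0.7  0.5 -2.1  1.9 -3.2 -1.4 -0.4]
tilt -170.6 L [ 0.1724  0.0046 -0.0111  0.1057] res [-2.3  0.6  0.5 -1.9  2.1 -3.1 -1.2 -0.6]
```

```bash
python3 - <<'E'
from fit import *
S=ctrl.snapshot("scene"); T=ctrl.snapshot("top"); P,Q,o=tool(); y0=np.radians(o["orientation"][2]+180)
uv=np.array([(398,372),(475,333),(545,420),(468,462),(366,250)])/6+[215,130]
q=[(-.036,y,0.001) for y in(-.03,.03)]+[(.036,y,0.001) for y in(.03,-.03)]+[(-.1,0,0.0)]
headfit(S,uv,q,P,y0)
for t in(8,12,16,20,24):
    M=R.from_euler("zy",[y0,np.radians(t)]).as_matrix(); X=P+[0,0,-.065]+(np.array(q)+[.155,0,0])@M.T
    print(t,((proj(S,X)-[215,130])*6).round().tolist())
print("grasp pt",((proj(S,P-[0,0,.047])-[215,130])*6).round(), "tip",((proj(S,P-[0,0,.066])-[215,130])*6).round())
for b in ctrl.cut_out(T,"mirror")[:1]+ctrl.cut_out(T,"glass")[:1]:
    ys,xs=np.nonzero(b["pixels"]); print("top net",b["conf"],len(xs),xs.mean(),ys.mean(),xs.min(),xs.max(),ys.min(),ys.max())
M=R.from_euler("zy",[y0,np.radians(16)]).as_matrix(); print(proj(T,P+[0,0,-.065]+(np.array(q)+[.155,0,0])@M.T).round(1).tolist())
save(T,"t4.png",(270,170,390,260),6)
hs=cv2.cvtColor(S["color"],cv2.COLOR_RGB2HSV); m=cv2.inRange(hs,(3,190,150),(14,255,255)); print(cv2.connectedComponentsWithStats(m)[2][1:][:6])
E
```

```text
tilt 14.7 L [ 0.1702 -0.0021 -0.0076 -0.1158] res [-2.4  0.2  0.5 -3.2  1.7 -4.  -1.6 -0.6]
8 [[396.0, 328.0], [484.0, 271.0], [573.0, 342.0], [484.0, 402.0], [366.0, 240.0]]
12 [[396.0, 331.0], [483.0, 268.0], [572.0, 339.0], [484.0, 405.0], [366.0, 240.0]]
16 [[397.0, 333.0], [482.0, 266.0], [572.0, 337.0], [484.0, 407.0], [366.0, 240.0]]
20 [[398.0, 336.0], [481.0, 263.0], [571.0, 334.0], [485.0, 410.0], [366.0, 240.0]]
24 [[399.0, 338.0], [480.0, 261.0], [570.0, 332.0], [486.0, 412.0], [366.0, 240.0]]
grasp pt [[306. 165.]] tip [[306. 192.]]
[[295.9, 228.5], [296.0, 247.5], [271.2, 247.1], [271.6, 228.0], [317.8, 238.4]]
[[266 160  10  13  38]]
```

```bash
sed -i 's/"zy"/"ZY"/' fit.py; python3 - <<'E'
from fit import *
S=ctrl.snapshot("scene"); P,Q,o=tool(); y0=np.radians(o["orientation"][2]+180)
uv=np.array([(398,372),(475,333),(545,420),(468,462),(366,250)])/6+[215,130]
q=[(-.036,y,0.001) for y in(-.03,.03)]+[(.036,y,0.001) for y in(.03,-.03)]+[(-.1,0,0.0)]
q=[q[1],q[0],q[3],q[2],q[4]]
headfit(S,uv,q,P,y0); q2=[q[1],q[0],q[3],q[2],q[4]]; headfit(S,uv,q2,P,y0); print(o["clock"])
E
```

```text
tilt 41.9 L [0.1503 0.0057 0.002  0.2565] res [ 11.2  -8.8 -12.1   7.  -11.2   9.5  11.7  -7.2]
tilt 19.8 L [0.1533 0.0016 0.0011 0.0008] res [-1.5 -0.7  0.  -1.8  1.5  0.3  0.   1.3]
13.0167
```

Tilt is about 20° and fits well with L = 153 mm. I'll refit the stand without the hidden corner and compute the final pose.

```bash
python3 - <<'E'
from h import *
from scipy.optimize import least_squares
np.set_printoptions(precision=4,suppress=True)
T=ctrl.snapshot("top"); S=ctrl.snapshot("scene")
t=lambda u,v:np.array([u/2.7+130,v/2.7+120]); s=lambda u,v:np.array([u/2.5+140,v/2.5+160])
st=[(T,t(33,131),(210,290,18)),(T,t(47,368),(-100,290,18)),(T,t(340,335),(-100,-80,18)),(S,s(497,587),(210,290,18)),(S,s(662,395),(-100,290,18))]
def W(x,q): return np.r_[x[:2]+R.from_euler("z",x[2]).as_matrix()[:2,:2]@np.array(q[:2])/1000,q[2]/1000]
for sub in(st,st[:3]):
    o=least_squares(lambda x:np.concatenate([proj(p,W(x,q))[0]-uv for p,uv,q in sub]),[.55,.15,.1]); x=o.x
    print(x[:2],np.degrees(x[2]),o.fun.round(1))
    # red pixels
    print("knuckles top",(proj(T,W(x,(-60,0,270)))[0]-[130,120])*2.7)
for n,p in(("T",T),("S",S)):
    h=cv2.cvtColor(p["color"],cv2.COLOR_RGB2HSV); m=cv2.inRange(h,(0,170,110),(4,255,255))|cv2.inRange(h,(174,170,110),(180,255,255)); k,l,ss,c=cv2.connectedComponentsWithStats(m)
    print(n,[(ss[i,4],c[i].round(1)) for i in range(1,k) if ss[i,4]<60][:8],"band model",proj(p,[W(x,(30,-45,265)),W(x,(30,60,265))]).round(1).tolist())
g=W(x,(0,5,135)); yaw=x[2]+np.pi/2; P=g-[.1441*np.cos(yaw),.1441*np.sin(yaw),0]; P[2]=.250
print("TCP target",P); go((.487,-.025,.253,-83),(*P,np.degrees(yaw)-180))
E
```

```text
[0.555  0.1532] 6.884823912095647 [-0.3 -1.  -0.1 -0.   0.6  0.5 -0.2  0.7  0.6 -1.2]
knuckles top [254.2884 286.1519]
[0.5553 0.1535] 7.130546294973875 [-0.6 -0.7 -0.   0.3  0.6  0.4]
knuckles top [254.2376 285.9026]
T [(np.int32(2), array([233. , 192.5]))] band model [[236.9, 193.9], [200.9, 197.8]]
S [] band model [[293.8, 222.9], [323.4, 243.8]]
TCP target [0.5725 0.0154 0.25  ]
now [ 0.4674 -0.1798  0.3018] [179.97   0.   -90.07] t 13.1167
[-0.194 -0.024  0.061] -0.079 mm 163.0
[-0.244 -0.131  0.065] -0.08 mm 228.0
```

Emit:
{"op": "send_rows", "data": {"deltas": [[[-0.04,-0.005,0.013],-0.016],[[-0.08,-0.01,0.026],-0.032],[[-0.12,-0.015,0.04],-0.05],[[-0.16,-0.02,0.052],-0.065],[[-0.194,-0.024,0.061],-0.079]]}}

```text
clock: 13.53
tool_pos: [0.4867, -0.0231, 0.2525]
orientation: [180.0, 0.0, -82.9]
force: [0.9, -1.1, -0.8]
opening: 0.0159
gripper_force: 30.0
```

```bash
python3 - <<'E'
from h import *
go((.5725,.0154,.250,-83))
E
```

```text
now [ 0.4867 -0.0231  0.2525] [ 1.7998e+02  1.0000e-02 -8.2910e+01] t 13.5333
[-0.035 -0.112  0.003] 0.001 mm 94.0
```

Emit:
{"op": "send_rows", "data": {"deltas": [[[-0.007,-0.022,0.001],0],[[-0.014,-0.045,0.002],0],[[-0.021,-0.068,0.003],0],[[-0.028,-0.09,0.003],0],[[-0.035,-0.112,0.003],0]]}}

```text
clock: 13.95
tool_pos: [0.5732, 0.0145, 0.2506]
orientation: [180.0, -0.0, -83.0]
force: [0.4, 0.4, -0.1]
opening: 0.0155
gripper_force: 30.0
```

Emit:
{"op": "send_rows", "data": {"deltas": [[[0,0,0],0],[[0,0,0],0],[[0,0,0],0],[[0,0,0],0],[[0,0,0],0]]}}

```text
clock: 14.37
tool_pos: [0.5721, 0.013, 0.2511]
orientation: [-180.0, 0.0, -83.1]
force: [0.4, -0.7, -1.4]
opening: 0.0155
gripper_force: 30.0
```

```bash
python3 - <<'E'
from h import *
go((.5725,.0154,.250,-83)); P,Q,o=tool(); print(o["force"],o["opening"],o["gripper_force"])
S=ctrl.snapshot("scene"); T=ctrl.snapshot("top")
def crop(p,c): return cv2.resize(p["color"][c[1]:c[3],c[0]:c[2],::-1],(390,390),interpolation=cv2.INTER_CUBIC)
cv2.imwrite("pics/fin.png",np.hstack([crop(S,(270,170,370,270)),crop(T,(180,160,280,260))]))
M=R.from_euler("ZY",[np.radians(o["orientation"][2]+180),np.radians(19.8)]).as_matrix()
q=np.array([(-.036,-.03,.001),(-.036,.03,.001),(.036,.03,.001),(.036,-.03,.001),(0,0,.001),(-.1,0,0)])
X=P+[0,0,-.064]+(q+[.153,0,0])@M.T; print(X[4]); print(((proj(S,X)-[270,170])*3.9).round().tolist(),(((proj(T,X)-[180,160])*3.9)+[390,0]).round().tolist())
E
```

```text
now [0.5721 0.013  0.2511] [-179.99    0.    -83.05] t 14.3667
[-0.003 -0.001  0.001] -0.001 mm 3.0
[ 0.44247046 -0.74842834 -1.43957803] 0.015476183815396002 29.997382164001465
[0.55464686 0.15624439 0.1361642 ]
[[102.0, 322.0], [155.0, 279.0], [220.0, 348.0], [168.0, 393.0], [162.0, 335.0], [72.0, 240.0]] [[606.0, 163.0], [613.0, 236.0], [533.0, 249.0], [526.0, 177.0], [569.0, 206.0], [683.0, 187.0]]
```

View pics/fin.png

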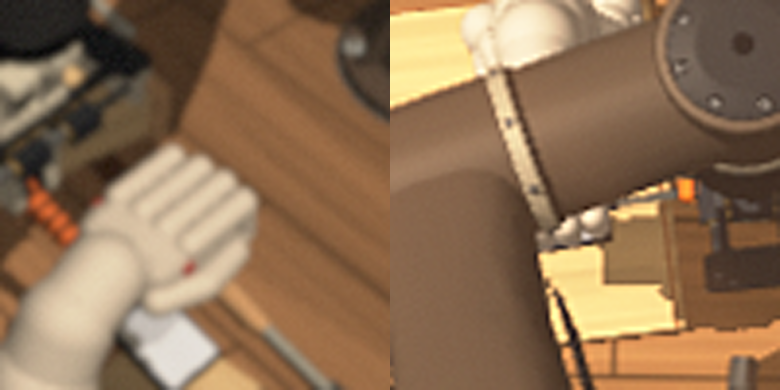

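The glass tip corner shows at (220,352) against a predicted (220,348), and the handle end sits where predicted. The tilt has held, and everything is within the limits with margin, so I'm handing in.

```bash
python3 -c "
from plant import ctrl; print(ctrl.close_job())"
```

```text
the job is handed in; nothing more can be done
None
```

I opened the drawer, took out the mirror and handed the job in with the gripper holding the glass about 104 mm below the mark, face up and tilted about 20° toward the camera; the hand-in gave no verdict.

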